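# Clamp a specimen puck in a microscope stage with the outer of two concentric knobs

### The job

Stand the round specimen puck on the microscope stage between the sprung jaw and the V-shaped fence and let go of it, then turn only the outer, lower ring of the concentric knob pair clockwise until the jaw has pushed the puck home into the V and holds it firmly, but gently enough not to crush it (tighten to about 12 N). The inner knob on top must stay as it is, the jaw must be driven by the ring and not pushed by hand, and the other things on the bench must be left alone; finish with everything released.

Things in the scene. Friction and masses are not known exactly. Their poses are not given: they have to be found in the camera images.
- stage: Microscope stage off its stand, fixed to the bench: grey plate 160 mm along its x, 270 mm along its y, top face 30 mm above the bench. Origin under its centre at bench height, z up. In its frame (mm): knob axis at (0, -80); seat at (0, 85, 30) by the V-fence; the jaw rides on the line x = 0 and closes along +y.
- seat (a point): Point on the plate's top face under the axis of a puck fully home in the V-fence; axes as the stage's. The fence: two steel wings 16 mm high, opening to -y at 120 degrees, from 7 mm past the seat on, 23 mm either side of x = 0. A puck put down 8 to 12 mm short of the seat (towards -y) clears wings and pad, with finger room on its x sides; the jaw then pushes it home.
- outer_ring_mid (a point): Centre of the outer ring, on the knob axis, half-way up it. Black, knurled, 60 mm in diameter, 24 mm high, from 4 to 28 mm above the plate's top face (a washer of 34 mm radius, 3 mm thick, lies under it). Grip it across its diameter at any yaw; 60 mm are clear all round the axis.
- outer_ring (a joint): Turn of the ring (rad), clockwise from above positive, 0 to 3.2, starts at 0 to 0.5; moves the jaw 15 mm per rad; 1.4 to 2.7 rad to go, in up to three grasps. Friction 0.16 N m either way (shows in readings at rest too: compare with those of the free ring). With the puck home the torque rises 15 mN m per newton, force 75 N per rad; let go, it keeps up to 10 N and gives back the rest.
- inner_mark (a point): Point on the top rim of the inner knob, 18 mm from the knob axis. The inner knob (36 mm in diameter, 18 mm high, black with a steel disc on top) stands on the same axis above the ring, from 29 to 47 mm above the plate's top face. It turns very easily and must not turn: the mark must stay within 3 mm of its start.
- jaw: Steel block 34 by 24 by 15 mm that the ring drives along the stage's +y. Origin at its centre, on the plate's top face. On a stem ahead of it is the sprung black pad, 24 mm wide, 15 mm high; its free front face is 33 to 45 mm ahead of the origin: the stem's setting differs every time and is not measured, so feel for contact. Spring 5 N per mm, 9 mm of travel. The puck needs 5 N and bears 20 N.
- puck_center (a point): Centre of the puck, half-way up: a loose grey resin specimen cylinder 32 mm in diameter and 24 mm high, about 50 g, standing upright on a rubber mat 4 mm thick at the start. A small steel chip shows in its top face.
- objective_center (a point): Centre of a loose microscope objective, a slimmer, taller, stepped black and steel barrel, 26 mm in diameter and 42 mm high, standing on the same mat as the puck. Bystander.
- bottle_center (a point): Centre of a loose amber bottle, 32 mm in diameter and 70 mm high, standing on the bench. Bystander.
Mind the look-alikes: they are no part of the job. What is shaped like the part that bears puck_center but blue or red is not meant.

How it is judged:
By the outcome, as a careful person would: the job done as asked, in the order asked, and still so for the second after the job is handed in, with the robot touching nothing.
It also fails if it takes over 61 s, if anything falls off the work surface, if the arm or the gripper's body presses on something with over 40 N, if the wrist force passes 120 N, or if a joint passes its speed limit or range.

### The arm

A 7-joint arm with a two-finger parallel gripper is mounted at the origin on the work surface. World frame = base frame: x ahead of the robot, y to its left, z up, the work surface at z = 0. Lengths are in mm, angles in rad, forces in N, time in s.
With the tool pointing down it reaches from about 425 to 875 mm from the base axis. Payload 8.4 kg.
Tool frame: the origin (TCP) lies midway between the tips of the shut fingers; the grasp point (between the pads) lies 19 mm behind it (arm.grasp_offset is the distance from the TCP to the grasp point, in mm); z points along the fingers, y is the line along which they close (so a half turn about z gives the same grasp; the last joint's range is limited). The gripper opens to 85 mm and grips with 20 to 120 N. Pads are 22 mm wide; open, the fingers measure 114 mm over their backs; the gripper's body (76 mm by 85 mm) begins 54 mm behind the grasp point. The pads swing forward as they close: fully open they stand 13 mm farther back than shut.
Start: joints at [-1.405, 0.333, 0.04, 1.465, -0.013, 1.343, -0.059], TCP at [170.118, 627.315, 231.308] pointing down, gripper open.
Joint ranges: [-2.58, 2.58], [-0.38, 2.09], [-1.3, 1.39], [0.25, 2.4], [-1.5, 4.64], [0.08, 2.09], [-2.65, 2.65]. Speed limits (rad/s): [2.22, 2.22, 2.79, 2.79, 3.14, 3.14, 3.14].

### API

Orientations are given as a unit quaternion [x, y, z, w].
In Python, from bench import arm gives the robot as it stands.
- The arm moves only by the shell command python3 -m inch 'ROWS' [OPENING] [FORCE]. ROWS is text: rows parted by semicolons, each of 6 numbers parted by spaces: the shift along the tool's x, y, z each as a share of 0.03 m, from -1 to 1, then the turn, a rotation vector about the tool's x, y, z each as a share of 0.08 rad, from -1 to 1. In form: x y z wx wy wz; .... A call has exactly 8 rows; each row shifts and turns the commanded pose from where the row before left it, along the tool's axes as they then stand; what a row does not reach is not made up. A row lasts 1/8 s, in which the tool goes at most 62.5 mm and 10.7 degrees, less where a joint would pass 70% of its speed; a pose out of reach is approached as far as the arm can. A call with a number of a shift or a turn outside -1 to 1 is refused whole. A call with a gripper value outside its range is refused whole. OPENING is the opening, from 0 (shut) to 1 (fully open), set as the call begins (- or left out, the last holds). The fingers move at their own pace and stop on an object; FORCE is the grip in N (left out, the last holds). Time passes only in rows, so rows that do not move let the fingers close, or fill a call up. It gives the time, the measured TCP pose, the force, the opening and the grip force at its end, in the units of the state.
- arm.get_state(): the state, without advancing time (a new reading comes with each control period).
- arm.get_image(name): name is "scene" or "top" or "wrist"; returns a dict with "color" (420x560x3 uint8, blue, green, red), "fovy" (degrees; the focal length in pixels is half the picture's height over the tangent of half this angle, whatever the lens; pixels are square), "cx", "cy" (the principal point, pixels), "R" (3x3) and "t" (3): a world point X has camera coordinates R X + t; the wrist camera has in their place "mount" (4x4, takes a point from camera to tool coordinates, whose origin is the TCP and whose axes are the flange's). Camera axes: x right, y down, z forward; pixel columns grow to the right and rows downward; lengths in mm; the calibration is good to about 2 mm. A picture is of the moment at which its call begins: read the wrist's pose just before it. There is no depth.
- arm.hand_in(): hands the job in; it is judged then, once.
The state is a dict: "t": time; "q": joint angles; "qvel": joint speeds; "effort": joint torques, N m; "tool_pos": TCP position; "eef_rot": TCP orientation; "contact_force": force on the tool from outside, world axes, zero at the start; "torque": the same for the moment, N m; "gripper_width": finger opening in mm; "grasp_force": force on a finger pad.
Only numpy, scipy, OpenCV 4.12 (cv2) and the standard library are available. Lean on these libraries where they do the work, as an engineer would, in place of code of your own. Each camera call takes 0.05 s, during which the arm holds its last target. There are 200 camera calls.

## Working session

There is one attempt and no reset: what is moved stays moved. The work goes in short steps, Python scripts to look and compute and a shell command to move; the robot and the scene stay as the last step left them, time stands still between calls to the robot, and variables do not carry over. Pictures are saved under pics/ and viewed, at most 10 in all, crops included, and the job is handed in when it is done.

```bash
mkdir -p pics; ls
python3 - <<'E'
from bench import arm
import cv2,json,numpy as np,pickle
s=arm.get_state();print({k:np.round(v,3).tolist() for k,v in s.items()})
d={}
for n in("scene","top","wrist"):
    im=arm.get_image(n);d[n]=im;print(n,im["fovy"],im["cx"],im["cy"],im.get("mount"),im.get("R"),im.get("t"))
pickle.dump(d,open("im0.pkl","wb"))
cv2.imwrite("pics/top0.png",cv2.resize(d["top"]["color"],(800,600)))
cv2.imwrite("pics/scene0.png",d["scene"]["color"])
E
```

```text
pics
{'t': 0.0, 'q': [-1.405, 0.334, 0.04, 1.466, -0.013, 1.343, -0.058], 'qvel': [-0.001, 0.0, -0.0, -0.001, -0.001, 0.0, -0.001], 'effort': [-0.0, -65.856, 1.365, -40.556, 0.017, 0.012, -0.0], 'tool_pos': [170.027, 626.89, 230.409], 'eef_rot': [0.132, 0.991, -0.001, -0.0], 'contact_force': [0.072, -0.027, 0.309], 'torque': [-0.016, 0.06, -0.025], 'grasp_force': 0.0, 'gripper_width': 85.695}
scene 56.662015390497274 279.64760415033635 208.15164077968575 None [[-0.79739133  0.60330373  0.01384517]
 [ 0.39945111  0.54487696 -0.73725702]
 [-0.45233382 -0.58235188 -0.6754705 ]] [ 485.65053545 -209.75609448 1020.67811998]
top 52.274307960618785 275.24757959079864 208.43884831833418 None [[ 0.08577139 -0.99629379 -0.00647734]
 [-0.96449724 -0.08140062 -0.25123496]
 [ 0.24977657  0.02779615 -0.96790446]] [-17.12449685 659.28427502 807.05003227]
wrist 64.26517614938201 280.00519711305293 210.3600758672385 [[-6.47506232e-04 -9.53624888e-01 -3.00996933e-01  7.62408262e+01]
 [ 9.99999023e-01 -9.90465599e-04  9.86810876e-04 -3.78123189e-02]
 [-1.23917452e-03 -3.00996000e-01  9.53624597e-01 -1.43910963e+02]
 [ 0.00000000e+00  0.00000000e+00  0.00000000e+00  1.00000000e+00]] None None
```

View pics/top0.png

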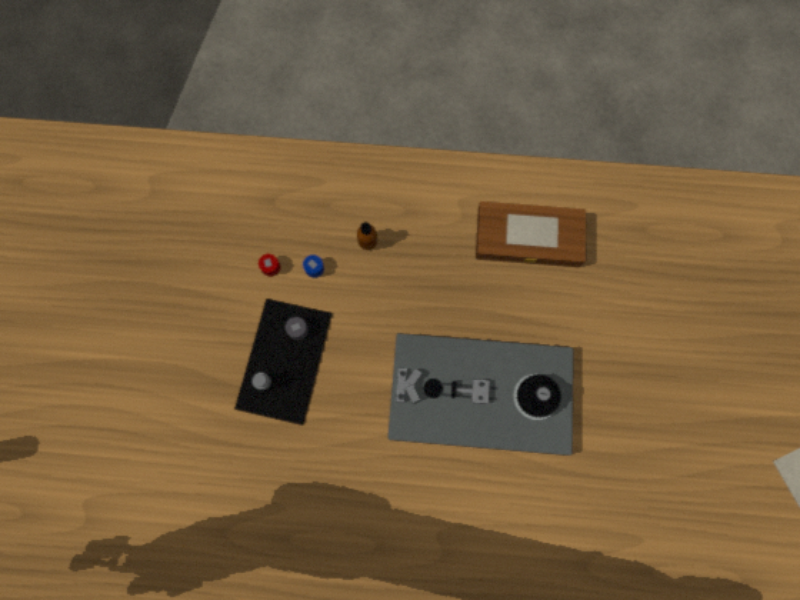

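View pics/scene0.png

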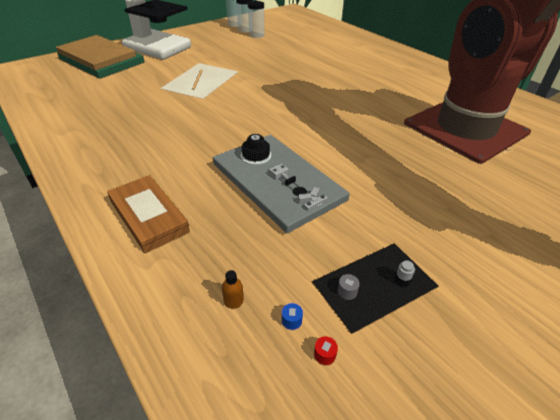

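The top view (800x600) shows the stage at (480,393), with the fence at left (408,385), a dark disc by the seat at (432,388), the jaw at (482,391) and the knob at (541,396). Puck candidates are grey on the mat (296,327), blue (313,266), red (269,264) and the slim stepped objective (261,381). The grey one on the mat, with a chip in its top face, fits the description. I'll confirm it in a crop and measure.

```bash
cat > h.py <<'E'
import numpy as np,cv2,pickle
from scipy.spatial.transform import Rotation as Ro
def cam(im,state=None):
    f=im["color"].shape[0]/2/np.tan(np.radians(im["fovy"]/2))
    if "R" in im and im["R"] is not None: R=np.array(im["R"]);t=np.array(im["t"])
    else:
        M=np.array(im["mount"]);A=Ro.from_quat(state["eef_rot"]).as_matrix()
        Rw=A@M[:3,:3];p=A@M[:3,3]+state["tool_pos"];R=Rw.T;t=-R@p
    return f,im["cx"],im["cy"],R,t
def toplane(im,uv,z,state=None):
    f,cx,cy,R,t=cam(im,state);d=R.T@np.array([(uv[0]-cx)/f,(uv[1]-cy)/f,1]);c=-R.T@t
    return c+d*(z-c[2])/d[2]
def proj(im,X,state=None):
    f,cx,cy,R,t=cam(im,state);p=R@np.array(X,float)+t
    return np.array([cx+f*p[0]/p[2],cy+f*p[1]/p[2]])
E
python3 - <<'E'
from h import *
d=pickle.load(open("im0.pkl","rb"));T=d["top"];c=T["color"]
# stage plate: grey bluish, low saturation
hsv=cv2.cvtColor(c,cv2.COLOR_BGR2HSV)
roi=np.zeros(c.shape[:2],np.uint8);roi[225:325,265:410]=1
m=((hsv[...,1]<75)&(hsv[...,2]>60)).astype(np.uint8)*roi
m=cv2.morphologyEx(m,cv2.MORPH_CLOSE,np.ones((15,15)))
cs,_=cv2.findContours(m,cv2.RETR_EXTERNAL,cv2.CHAIN_APPROX_NONE);k=max(cs,key=cv2.contourArea)
P=np.array([toplane(T,p[0],30)[:2] for p in k],np.float32)
r=cv2.minAreaRect(P);print("stage",r)
# knob disc, puck top, chips in top view by bright low-sat blobs
for nm,(x0,y0,x1,y1),z in(("puck",(190,212,225,245),28),("obj",(170,250,200,278),46)):
    g=hsv[y0:y1,x0:x1];mm=((g[...,2]>75)).astype(np.uint8)
    n,l,s,ce=cv2.connectedComponentsWithStats(mm)
    for i in range(1,n):
        if s[i,4]>15:print(nm,s[i],ce[i]+[x0,y0],toplane(T,ce[i]+[x0,y0],z))
a=cv2.resize(c[205:300,160:240],(400,475),interpolation=cv2.INTER_CUBIC)
b=cv2.resize(c[230:320,268:408],(400,257),interpolation=cv2.INTER_CUBIC)
o=np.zeros((520,800,3),np.uint8);o[:475,:400]=a;o[:257,400:]=b
S=d["scene"]["color"];o[260:520,400:]=cv2.resize(S[250:341,300:440],(400,260),interpolation=cv2.INTER_CUBIC)
cv2.imwrite("pics/crop1.png",o)
E
```

```text
stage ((539.0665283203125, -102.83103942871094), (159.03665161132812, 267.9874572753906), 0.17322096228599548)
puck [12  0 23  5 66] [216.28787879 213.3030303 ] [650.77956026 169.6377417   28.        ]
puck [11 11 11 12 69] [206.11594203 228.36231884] [615.09468799 187.79978072  28.        ]
obj [ 0  0  5 15 38] [171.07894737 254.92105263] [548.29414094 251.17492365  46.        ]
obj [ 7 11  9 11 84] [181.0952381  266.05952381] [526.74650153 226.68676707  46.        ]
```

View pics/crop1.png

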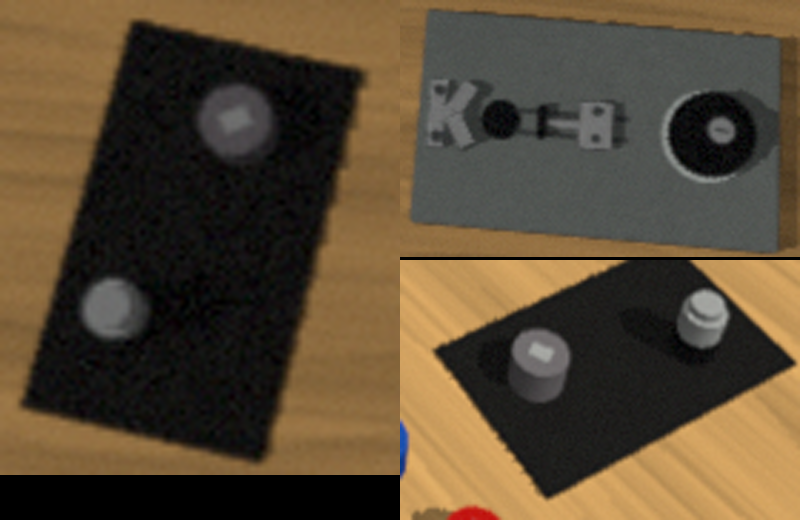

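The crop confirms it: the plain grey cylinder with a square chip (crop 235,122, about (207,229) in the raw top image) is the puck. The stepped bright-topped barrel (113,308) is the objective. Next I'll compute the transit to above the puck with the closing line along world x.

```bash
cat >> h.py <<'E'
def rows(target,ydir,n,start=None):
    """print n rows; ydir = angle (rad) wanted of tool y in world xy"""
    from bench import arm
    s=arm.get_state();p=np.array(s["tool_pos"]);A=Ro.from_quat(s["eef_rot"]).as_matrix()
    Af=np.column_stack([[-np.sin(ydir)*-1*-1*-1,np.cos(ydir)*-1*-1,0],[np.cos(ydir),np.sin(ydir),0],[0,0,-1]])
    Af[:,0]=np.cross(Af[:,1],Af[:,2])
    rv=Ro.from_matrix(A.T@Af).as_rotvec();dp=(np.array(target)-p)/n
    print("now",p.round(1),"rotvec",rv.round(3))
    for i in range(n):
        Ai=A@Ro.from_rotvec(rv*i/n).as_matrix()
        print(*np.round(np.r_[Ai.T@dp/30,rv/n/.08],2),sep=" ",end=";\n" if i%8<7 else "\n--\n")
E
python3 - <<'E'
from h import *
d=pickle.load(open("im0.pkl","rb"));T=d["top"]
p=toplane(T,(207,229.3),28);print("puck",p)
S=d["scene"]
print("scene check",proj(S,[p[0],p[1],28]),"seen",(300+140/400*141,250+91*(350-260)/260))
for X in([539,-183,77],[539,-18,30]):print(proj(T,X),proj(S,X))
rows([p[0],p[1],130],0,24)
E
```

```text
puck [613.17486616 185.6014192   28.        ]
scene check [348.57981464 281.24999629] seen (349.35, 281.5)
[379.96070367 275.44369896] [254.59246104 137.4425991 ]
[297.22652848 271.00352886] [302.70686859 194.75787468]
now [170.1 627.  230.6] rotvec [-1.000e-03  1.000e-03  1.306e+00]
-0.75 -0.43 0.14 -0.0 0.0 0.68;
-0.78 -0.39 0.14 -0.0 0.0 0.68;
-0.8 -0.35 0.14 -0.0 0.0 0.68;
-0.81 -0.3 0.14 -0.0 0.0 0.68;
-0.83 -0.26 0.14 -0.0 0.0 0.68;
-0.84 -0.21 0.14 -0.0 0.0 0.68;
-0.85 -0.17 0.14 -0.0 0.0 0.68;
-0.86 -0.12 0.14 -0.0 0.0 0.68
--
-0.87 -0.07 0.14 -0.0 0.0 0.68;
-0.87 -0.02 0.14 -0.0 0.0 0.68;
-0.87 0.02 0.14 -0.0 0.0 0.68;
-0.87 0.07 0.14 -0.0 0.0 0.68;
-0.86 0.12 0.14 -0.0 0.0 0.68;
-0.85 0.16 0.14 -0.0 0.0 0.68;
-0.84 0.21 0.14 -0.0 0.0 0.68;
-0.83 0.25 0.14 -0.0 0.0 0.68
--
-0.82 0.3 0.14 -0.0 0.0 0.68;
-0.8 0.34 0.14 -0.0 0.0 0.68;
-0.78 0.39 0.14 -0.0 0.0 0.68;
-0.76 0.43 0.14 -0.0 0.0 0.68;
-0.73 0.47 0.14 -0.0 0.0 0.68;
-0.7 0.51 0.14 -0.0 0.0 0.68;
-0.68 0.55 0.14 -0.0 0.0 0.68;
-0.65 0.58 0.14 -0.0 0.0 0.68
--
```

```bash
python3 -m inch '-0.75 -0.43 0.14 0 0 0.68;-0.78 -0.39 0.14 0 0 0.68;-0.8 -0.35 0.14 0 0 0.68;-0.81 -0.3 0.14 0 0 0.68;-0.83 -0.26 0.14 0 0 0.68;-0.84 -0.21 0.14 0 0 0.68;-0.85 -0.17 0.14 0 0 0.68;-0.86 -0.12 0.14 0 0 0.68' 0.7 40
python3 -m inch '-0.87 -0.07 0.14 0 0 0.68;-0.87 -0.02 0.14 0 0 0.68;-0.87 0.02 0.14 0 0 0.68;-0.87 0.07 0.14 0 0 0.68;-0.86 0.12 0.14 0 0 0.68;-0.85 0.16 0.14 0 0 0.68;-0.84 0.21 0.14 0 0 0.68;-0.83 0.25 0.14 0 0 0.68'
python3 -m inch '-0.82 0.3 0.14 0 0 0.68;-0.8 0.34 0.14 0 0 0.68;-0.78 0.39 0.14 0 0 0.68;-0.76 0.43 0.14 0 0 0.68;-0.73 0.47 0.14 0 0 0.68;-0.7 0.51 0.14 0 0 0.68;-0.68 0.55 0.14 0 0 0.68;-0.65 0.58 0.14 0 0 0.68'
python3 - <<'E'
from h import *
from bench import arm
s=arm.get_state();im=arm.get_image("wrist");pickle.dump((s,im),open("w1.pkl","wb"))
print(np.round(s["q"],2),s["gripper_width"],proj(im,[613.2,185.6,28],s))
cv2.imwrite("pics/w1.png",im["color"])
rows([613.2,185.6,60],0,8)
E
```

```text
t: 1.15
tool_pos: [318.7, 478.9, 197.5]
eef_rot: [0.345, 0.939, 0.0, 0.0]
contact_force: [0.0, 0.8, 0.9]
gripper_width: 60.0
grasp_force: 0.0
t: 2.15
tool_pos: [466.6, 331.8, 163.8]
eef_rot: [0.539, 0.842, -0.0, 0.0]
contact_force: [0.1, -0.4, -0.8]
gripper_width: 59.9
grasp_force: 0.0
t: 3.15
tool_pos: [614.8, 184.4, 130.2]
eef_rot: [0.708, 0.706, -0.0, 0.0]
contact_force: [-0.2, 0.0, 0.8]
gripper_width: 59.7
grasp_force: 0.0
[-0.76  0.42  0.51  1.63 -0.22  1.15 -0.19] 59.703118420118685 [276.96602855 208.07611752]
now [616.7 180.5 129.7] rotvec [ 0.001  0.002 -0.009]
0.02 -0.01 0.29 0.0 0.0 -0.01;
0.02 -0.01 0.29 0.0 0.0 -0.01;
0.02 -0.01 0.29 0.0 0.0 -0.01;
0.02 -0.01 0.29 0.0 0.0 -0.01;
0.02 -0.01 0.29 0.0 0.0 -0.01;
0.02 -0.01 0.29 0.0 0.0 -0.01;
0.02 -0.01 0.29 0.0 0.0 -0.01;
0.02 -0.01 0.29 0.0 0.0 -0.01
--
```

View pics/w1.png

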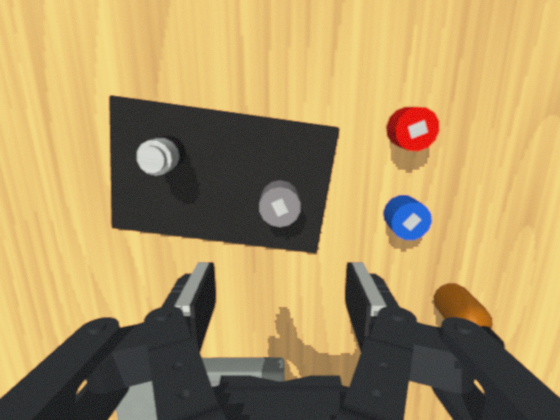

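The puck is at (280,204) between the blue and red pucks and the objective. The prediction of (277,208) agrees, since the arm was still settling. I'll go lower, settle and refine.

```bash
python3 -m inch '0.04 -0.03 0.4 0 0 0;0.04 -0.03 0.4 0 0 0;0.04 -0.03 0.4 0 0 0;0.04 -0.03 0.4 0 0 0;0 0 0.4 0 0 0;0 0 0 0 0 0;0 0 0 0 0 0;0 0 0 0 0 0'
python3 - <<'E'
from h import *
from bench import arm
s=arm.get_state();im=arm.get_image("wrist")
u=proj(im,[613.2,185.6,28],s);print(u,np.abs(s["qvel"]).max())
c=im["color"];hsv=cv2.cvtColor(c,cv2.COLOR_BGR2HSV);x,y=u.astype(int)
r=70;g=c[max(0,y-r):y+r,x-r:x+r];cv2.imwrite("pics/w2.png",cv2.resize(g,None,fx=4,fy=4))
print(x-r,max(0,y-r))
gr=cv2.cvtColor(g,cv2.COLOR_BGR2GRAY)
for thr in(60,75,90,105,120,140):
    n,l,st,ce=cv2.connectedComponentsWithStats((gr>thr).astype(np.uint8))
    for i in range(1,n):
        if 200<st[i,4]<6000 and abs(ce[i]-r).max()<35:
            q=ce[i]+[x-r,max(0,y-r)];print(thr,st[i],q,toplane(im,q,28,s)[:2])
rows([613.2,185.6,4],0,8)
E
```

```text
t: 4.2
tool_pos: [610.4, 190.4, 71.1]
eef_rot: [0.707, 0.707, 0.0, 0.0]
contact_force: [0.2, 0.1, 0.5]
gripper_width: 59.6
grasp_force: 0.0
[283.41273881 246.18845636] 0.0014796369026138867
213 176
60 [  46   31   56   63 2753] [286.04467853 239.09843807] [614.77352993 190.23131622]
75 [  47   32   54   62 2643] [286.06053727 239.35754824] [614.78393557 190.06310299]
90 [  47   33   54   61 2541] [285.94096812 239.67217631] [614.71287706 189.85882246]
105 [  48   33   52   60 2394] [285.76608187 240.20258981] [614.60908531 189.51414042]
120 [  48   43   52   50 2044] [286.26956947 243.89383562] [614.92542016 187.10452836]
140 [  49   45   50   48 1913] [286.3805541  244.30893884] [614.99406024 186.83243852]
now [610.4 190.4  71.1] rotvec [ 0.001 -0.     0.   ]
-0.02 0.01 0.28 0.0 -0.0 0.0;
-0.02 0.01 0.28 0.0 -0.0 0.0;
-0.02 0.01 0.28 0.0 -0.0 0.0;
-0.02 0.01 0.28 0.0 -0.0 0.0;
-0.02 0.01 0.28 0.0 -0.0 0.0;
-0.02 0.01 0.28 0.0 -0.0 0.0;
-0.02 0.01 0.28 0.0 -0.0 0.0;
-0.02 0.01 0.28 0.0 -0.0 0.0
--
```

View pics/w2.png

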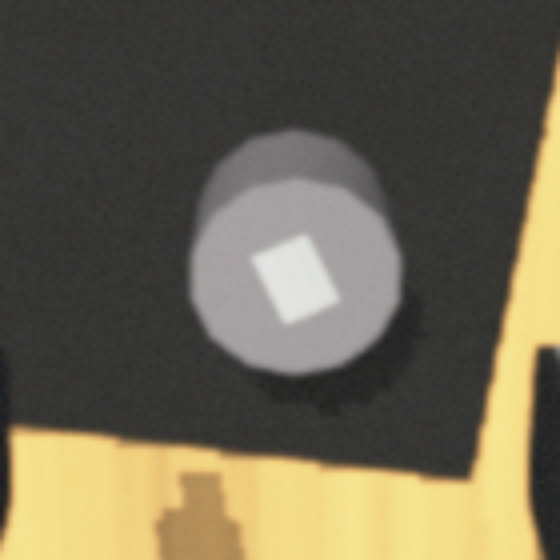

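The top face centre is at crop (296,276), i.e. (287,245), giving the puck at about (614.5,186). Descending and gripping.

```bash
python3 -m inch '-0.07 0.07 0.3 0 0 0;-0.07 0.07 0.3 0 0 0;0 0 0.4 0 0 0;0 0 0.4 0 0 0;0 0 0.4 0 0 0;0 0 0.4 0 0 0;0 0 0 0 0 0;0 0 0 0 0 0'
python3 -m inch '0 0 0 0 0 0;0 0 0 0 0 0;0 0 0 0 0 0;0 0 0 0 0 0;0 0 0 0 0 0;0 0 0 0 0 0;0 0 0 0 0 0;0 0 0 0 0 0' 0.2 30
```

```text
t: 5.25
tool_pos: [614.4, 186.2, 4.8]
eef_rot: [0.707, 0.707, 0.0, 0.0]
contact_force: [-0.7, 0.7, -0.6]
gripper_width: 59.5
grasp_force: 0.0
t: 6.25
tool_pos: [614.5, 186.3, 5.1]
eef_rot: [0.707, 0.707, 0.0, 0.0]
contact_force: [-1.4, -0.2, 5.7]
gripper_width: 30.9
grasp_force: 29.7
```

```bash
python3 -m inch '0 0 -0.5 0 0 0;0 0 -0.9 0 0 0;0 0 -1 0 0 0;-0.6 -0.2 -0.4 0 0 0;-0.6 -0.2 0 0 0 0;-0.6 -0.2 0 0 0 0;-0.6 -0.2 0 0 0 0;-0.6 -0.2 0 0 0 0'
python3 -m inch '-0.69 -0.25 0 0 0 0;-0.69 -0.25 0 0 0 0;-0.69 -0.25 0 0 0 0;-0.69 -0.25 0 0 0 0;-0.69 -0.25 0 0 0 0;-0.69 -0.25 0 0 0 0;0 0 0 0 0 0;0 0 0 0 0 0'
python3 - <<'E'
from h import *
from bench import arm
s=arm.get_state();im=arm.get_image("wrist");print(np.round(s["tool_pos"],1),np.round(s["q"],2),s["gripper_width"],s["grasp_force"])
T=arm.get_image("top")
pickle.dump((s,im,T),open("w3.pkl","wb"))
for X in([539,-18,30],[539,-28,30],[539,-183,77],[459,32,30],[619,32,30]):print(X,proj(im,X,s))
cv2.imwrite("pics/w3.png",im["color"])
E
```

```text
t: 7.25
tool_pos: [583.4, 94.6, 88.0]
eef_rot: [0.707, 0.707, -0.0, -0.0]
contact_force: [-0.1, -0.5, -1.2]
gripper_width: 30.9
grasp_force: 29.8
t: 8.25
tool_pos: [539.5, -27.6, 88.6]
eef_rot: [0.707, 0.707, 0.0, -0.0]
contact_force: [-0.5, 0.5, -0.5]
gripper_width: 31.0
grasp_force: 29.8
[539.5 -27.6  88.6] [-0.55  0.26  0.6   1.92 -0.18  1.01  0.13] 30.96148637644707 29.821722507476807
[539, -18, 30] [278.15895293 215.6931261 ]
[539, -28, 30] [278.18307132 230.36911173]
[539, -183, 77] [278.24432303 478.83276192]
[459, 32, 30] [143.12097862 135.67086482]
[619, 32, 30] [412.82974293 135.6735186 ]
```

View pics/w3.png

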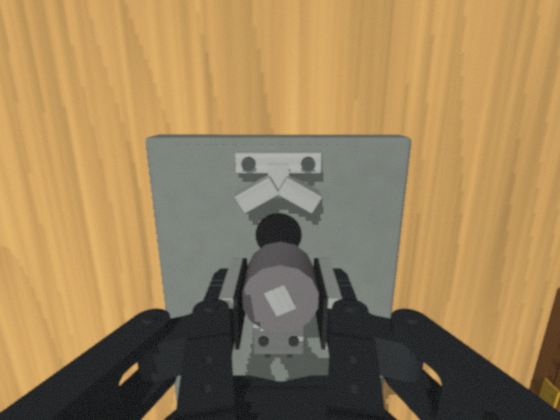

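The wrist view shows the fence apex at (279,190), the plate's far edge at row 136 and the puck held above the dark hole at (279,233). The stage estimate matches to about 1 mm. Lowering now.

```bash
python3 -m inch '0 0 0.4 0 0 0;0 0 0.4 0 0 0;0 0 0.4 0 0 0;0 0 0.3 0 0 0;0 0 0.2 0 0 0;0 0 0.15 0 0 0;0 0 0.04 0 0 0;0 0 0 0 0 0'; python3 -c "
from bench import arm;s=arm.get_state();print(s['contact_force'],s['tool_pos'])"
```

```text
t: 9.35
tool_pos: [539.4, -28.1, 32.0]
eef_rot: [0.707, 0.707, 0.0, 0.0]
contact_force: [0.0, -0.2, -0.0]
gripper_width: 30.7
grasp_force: 29.8
[ 0.04102058 -0.19587041 -0.00486441] [539.42865641 -28.06194251  32.01074466]
```

```bash
python3 -m inch '0 0 0.02 0 0 0;0 0 0.02 0 0 0;0 0 0 0 0 0;0 0 0 0 0 0;0 0 0 0 0 0;0 0 0 0 0 0;0 0 0 0 0 0;0 0 0 0 0 0'
```

```text
t: 10.35
tool_pos: [539.4, -28.0, 31.1]
eef_rot: [0.707, 0.707, 0.0, 0.0]
contact_force: [-2.3, 0.6, 4.8]
gripper_width: 31.1
grasp_force: 30.4
```

Touchdown felt at 4.8 N; release and rise.

```bash
python3 -m inch '0 0 0 0 0 0;0 0 0 0 0 0;0 0 0 0 0 0;0 0 -0.2 0 0 0;0 0 -0.6 0 0 0;0 0 -0.8 0 0 0;0 0 -0.8 0 0 0;0 0 -0.6 0 0 0' 0.55
python3 - <<'E'
from h import *
from bench import arm
s=arm.get_state();im=arm.get_image("wrist");T=arm.get_image("top")
print(np.round(s["tool_pos"],1),np.round(s["q"],2))
pickle.dump((s,im,T),open("w4.pkl","wb"))
a=cv2.resize(im["color"][150:420,140:420],(560,540));cv2.imwrite("pics/w4.png",a)
print(proj(im,[539,-28,54],s),proj(im,[539,-18,54],s))
E
```

```text
t: 11.35
tool_pos: [539.8, -28.1, 122.8]
eef_rot: [0.707, 0.707, 0.001, 0.001]
contact_force: [0.3, 0.5, -0.1]
gripper_width: 46.8
grasp_force: 0.0
[539.8 -28.1 122.8] [-0.57  0.22  0.61  1.89 -0.14  1.07  0.1 ]
[277.55475201 224.16876525] [277.51423962 210.04248886]
```

View pics/w4.png

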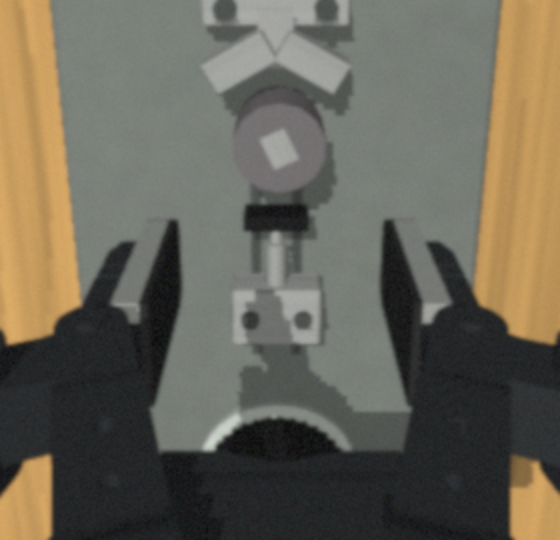

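The puck stands upright at crop (279,147), just ahead of the black pad (276,217) and short of the V, released. Next I'll go above the knob with the wrist wound back 1.28 rad.

Run:
```python
from h import *
rows([539.3,-183,112],1.28,16)
```

```text
now [540.7 -28.1 123.2] rotvec [ 0.004  0.002 -1.28 ]
-0.32 -0.0 0.02 0.0 0.0 -1.0;
-0.32 -0.03 0.02 0.0 0.0 -1.0;
-0.32 -0.05 0.02 0.0 0.0 -1.0;
-0.31 -0.08 0.02 0.0 0.0 -1.0;
-0.31 -0.1 0.02 0.0 0.0 -1.0;
-0.3 -0.13 0.02 0.0 0.0 -1.0;
-0.28 -0.15 0.02 0.0 0.0 -1.0;
-0.27 -0.17 0.02 0.0 0.0 -1.0
--
-0.26 -0.2 0.02 0.0 0.0 -1.0;
-0.24 -0.22 0.02 0.0 0.0 -1.0;
-0.22 -0.23 0.02 0.0 0.0 -1.0;
-0.2 -0.25 0.02 0.0 0.0 -1.0;
-0.18 -0.27 0.02 0.0 0.0 -1.0;
-0.16 -0.28 0.02 0.0 0.0 -1.0;
-0.14 -0.29 0.02 0.0 0.0 -1.0;
-0.11 -0.3 0.02 0.0 0.0 -1.0
--
```

```bash
python3 -m inch '-0.32 0 0.02 0 0 -1;-0.32 -0.03 0.02 0 0 -1;-0.32 -0.05 0.02 0 0 -1;-0.31 -0.08 0.02 0 0 -1;-0.31 -0.1 0.02 0 0 -1;-0.3 -0.13 0.02 0 0 -1;-0.28 -0.15 0.02 0 0 -1;-0.27 -0.17 0.02 0 0 -1' 0.88
python3 -m inch '-0.26 -0.2 0.02 0 0 -1;-0.24 -0.22 0.02 0 0 -1;-0.22 -0.23 0.02 0 0 -1;-0.2 -0.25 0.02 0 0 -1;-0.18 -0.27 0.02 0 0 -1;-0.16 -0.28 0.02 0 0 -1;-0.14 -0.29 0.02 0 0 -1;-0.11 -0.3 0.02 0 0 -1'
python3 -m inch '0 0 0 0 0 0;0 0 0 0 0 0;0 0 0 0 0 0;0 0 0 0 0 0;0 0 0 0 0 0;0 0 0 0 0 0;0 0 0 0 0 0;0 0 0 0 0 0'
python3 - <<'E'
from h import *
from bench import arm
s=arm.get_state();im=arm.get_image("wrist");T=arm.get_image("top")
print(np.round(s["tool_pos"],1),np.round(s["q"],2),np.round(s["torque"],3))
pickle.dump((s,im,T),open("w5.pkl","wb"))
cv2.imwrite("pics/w5.png",im["color"]);print(proj(im,[539,-183,77],s))
S=arm.get_image("scene")["color"];cv2.imwrite("scene_b.png",S)
rows([539.3,-183,60],1.28,8)
E
```

```text
t: 12.45
tool_pos: [538.5, -105.5, 115.2]
eef_rot: [0.447, 0.894, -0.0, -0.0]
contact_force: [-0.1, 0.6, -0.1]
gripper_width: 75.4
grasp_force: 0.0
t: 13.45
tool_pos: [537.4, -182.9, 110.4]
eef_rot: [0.143, 0.99, -0.0, -0.001]
contact_force: [-0.4, -0.1, -0.5]
gripper_width: 75.2
grasp_force: 0.0
t: 14.45
tool_pos: [537.9, -182.7, 111.1]
eef_rot: [0.145, 0.989, -0.0, 0.0]
contact_force: [-0.3, 0.2, -0.5]
gripper_width: 75.4
grasp_force: 0.0
[ 537.9 -182.7  111.1] [-0.18  0.28  0.5   1.83 -0.15  1.06  1.66] [ 0.001 -0.027 -0.045]
[279.80435138 245.46133166]
now [ 537.8 -182.7  111. ] rotvec [-0.  0.  0.]
-0.01 0.0 0.21 -0.0 0.0 0.0;
-0.01 0.0 0.21 -0.0 0.0 0.0;
-0.01 0.0 0.21 -0.0 0.0 0.0;
-0.01 0.0 0.21 -0.0 0.0 0.0;
-0.01 0.0 0.21 -0.0 0.0 0.0;
-0.01 0.0 0.21 -0.0 0.0 0.0;
-0.01 0.0 0.21 -0.0 0.0 0.0;
-0.01 0.0 0.21 -0.0 0.0 0.0
--
```

View pics/w5.png

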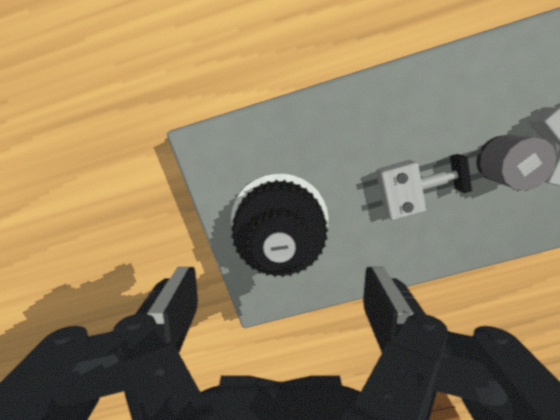

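The inner disc is at (280,246), matching the prediction (279.8,245.5), so the axis is at (539,-183). The wrist can turn clockwise 4.3 rad. Descend, then grip.

```bash
python3 -m inch '-0.04 0 0.3 0 0 0;0 0 0.5 0 0 0;0 0 0.5 0 0 0;0 0 0.5 0 0 0;0 0 0.4 0 0 0;0 0 0.3 0 0 0;0 0 0.13 0 0 0;0 0 0 0 0 0'
python3 -m inch '0 0 0 0 0 0;0 0 0 0 0 0;0 0 0 0 0 0;0 0 0 0 0 0;0 0 0 0 0 0;0 0 0 0 0 0;0 0 0 0 0 0;0 0 0 0 0 0' 0.5 50
python3 -c "
from bench import arm;import numpy as np
s=arm.get_state();print(np.round(s['torque'],3),np.round(s['contact_force'],2),s['effort'][6])"
```

```text
t: 15.6
tool_pos: [539.0, -183.1, 32.1]
eef_rot: [0.145, 0.989, -0.0, -0.0]
contact_force: [0.7, -0.9, -0.3]
gripper_width: 75.2
grasp_force: 0.0
t: 16.6
tool_pos: [539.2, -183.8, 33.2]
eef_rot: [0.145, 0.989, -0.0, 0.0]
contact_force: [-2.7, -1.2, 7.4]
gripper_width: 58.1
grasp_force: 52.6
[-0.487  0.839  0.173] [-2.68 -1.24  7.42] -0.13418701943010092
```

```bash
cat > r.py <<'E'
from bench import arm;import numpy as np
from scipy.spatial.transform import Rotation as Ro
s=arm.get_state();y=Ro.from_quat(s['eef_rot']).as_matrix()[:,1]
print("T",np.round(s['torque'],3),"F",np.round(s['contact_force'],1),"e7",round(s['effort'][6],3),"cw turned",round(1.28-np.arctan2(y[1],y[0]),4),"q7",round(s['q'][6],3))
E
python3 -m inch '0 0 -0.03 0 0 0.3;0 0 0 0 0 0.8;0 0 0 0 0 0.9;0 0 0 0 0 0.9;0 0 0 0 0 0.9;0 0 0 0 0 0.8;0 0 0 0 0 0.4;0 0 0 0 0 0' ; python3 r.py
python3 -m inch '0 0 0 0 0 0.3;0 0 0 0 0 0.8;0 0 0 0 0 0.8;0 0 0 0 0 0.8;0 0 0 0 0 0.8;0 0 0 0 0 0.6;0 0 0 0 0 0.4;0 0 0 0 0 0' ; python3 r.py
```

```text
t: 17.6
tool_pos: [539.0, -183.9, 33.3]
eef_rot: [0.339, 0.941, -0.0, 0.0]
contact_force: [0.0, -4.3, 0.3]
gripper_width: 57.8
grasp_force: 55.6
T [-1.413  0.359 -0.213] F [ 0.  -4.3  0.3] e7 -0.149 cw turned 0.4003 q7 1.348
t: 18.6
tool_pos: [538.8, -184.1, 33.3]
eef_rot: [0.502, 0.865, -0.0, 0.0]
contact_force: [-1.4, -5.6, 2.2]
gripper_width: 58.2
grasp_force: 55.7
T [-1.281  0.626 -0.152] F [-1.4 -5.6  2.2] e7 -0.06 cw turned 0.7604 q7 1.024
```

```bash
python3 -m inch '0 0 0 0 0 0.5;0 0 0 0 0 0.5;0 0 0 0 0 0.5;0 0 0 0 0 0.4;0 0 0 0 0 0.3;0 0 0 0 0 0.3;0 0 0 0 0 0.3;0 0 0 0 0 0.3' ; python3 r.py
python3 - <<'E'
from h import *
from bench import arm
T=arm.get_image("top");s=arm.get_state();im=arm.get_image("wrist")
pickle.dump((s,im,T),open("w6.pkl","wb"))
o=np.zeros((420,800,3),np.uint8);o[:,:400]=im["color"][:,80:480];
o[:330,400:]=cv2.resize(T["color"][220:330,265:398],(400,330),interpolation=cv2.INTER_CUBIC)
cv2.imwrite("pics/w6.png",o)
E
python3 r.py
```

```text
t: 19.6
tool_pos: [538.6, -184.2, 33.3]
eef_rot: [0.605, 0.796, -0.0, 0.0]
contact_force: [-3.1, -5.6, 2.5]
gripper_width: 58.1
grasp_force: 55.9
T [-1.325  0.764  0.151] F [-3.1 -5.6  2.5] e7 0.176 cw turned 1.0084 q7 0.803
T [-1.338  0.796 -0.122] F [-1.5 -6.   3.1] e7 -0.151 cw turned 1.0084 q7 0.803
```

View pics/w6.png

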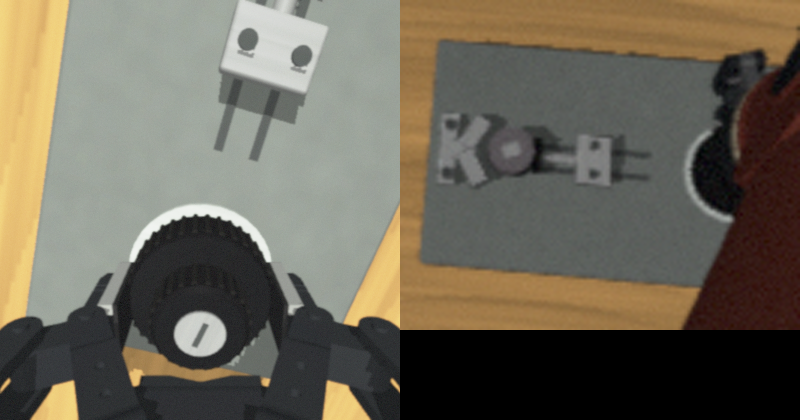

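The jaw has advanced and pushes the puck (top crop 512,150). The inner slot counter-rotated in the wrist view by the tool's turn, so the inner knob stayed. In motion the free-ring torque reads +0.15. Continuing.

```bash
python3 -m inch '0 0 0 0 0 0.5;0 0 0 0 0 0.6;0 0 0 0 0 0.5;0 0 0 0 0 0.5;0 0 0 0 0 0.4;0 0 0 0 0 0.3;0 0 0 0 0 0.3;0 0 0 0 0 0.3' ; python3 r.py
python3 - <<'E'
from h import *
s,im,T=pickle.load(open("w6.pkl","rb"))
for y in(-28,-23,-18):print(y,proj(T,[539,y,54]))
c=T["color"][255:285,290:315];h=cv2.cvtColor(c,cv2.COLOR_BGR2GRAY)
print(toplane(T,(265+112/400*133,220+150/3),54))
from bench import arm
T=arm.get_image("top");s=arm.get_state();pickle.dump(T,open("T7.pkl","wb"))
E
python3 r.py
```

```text
t: 20.7
tool_pos: [538.5, -184.1, 33.3]
eef_rot: [0.707, 0.707, -0.0, 0.0]
contact_force: [-2.5, -5.2, 2.8]
gripper_width: 57.9
grasp_force: 56.0
T [-1.257  0.929  0.23 ] F [-2.5 -5.2  2.8] e7 0.173 cw turned 1.2804 q7 0.563
-28 [302.53117346 270.14678064]
-23 [300.12823859 269.9411517 ]
-18 [297.72605512 269.73558705]
[539.25143374 -27.3765736   54.        ]
T [-1.208  0.987  0.048] F [-3.2 -5.   3.4] e7 0.104 cw turned 1.2816 q7 0.561
```

```bash
cat > chip.py <<'E'
from h import *
from bench import arm
T=arm.get_image("top")
def chip(T):
    g=cv2.cvtColor(T["color"],cv2.COLOR_BGR2GRAY).astype(float)[258:282,286:314]
    R=np.hypot(*np.meshgrid(np.arange(-5,6),np.arange(-5,6)))
    return g
c=cv2.cvtColor(T["color"],cv2.COLOR_BGR2GRAY)
best={}
t=pickle.load(open("w6.pkl","rb"))[2]["color"];t=cv2.cvtColor(t,cv2.COLOR_BGR2GRAY)
def sh(tx,ty,w,h,zz,y0):
    r=cv2.matchTemplate(c[ty-3:ty+h+3,tx-16:tx+w+6],t[ty:ty+h,tx:tx+w],cv2.TM_CCOEFF_NORMED)
    _,v,_,l=cv2.minMaxLoc(r);row=r[l[1]];x=l[0];d=0
    if 0<x<len(row)-1:d=(row[x-1]-row[x+1])/(2*(row[x-1]-2*row[x]+row[x+1]))
    return -(x+d-16)*2.08,v
print("puck moved",sh(296,263,14,13,54,0),"jaw moved",sh(325,264,12,18,45,0))
E
python3 chip.py
python3 -m inch '0 0 0 0 0 0.4;0 0 0 0 0 0.4;0 0 0 0 0 0.3;0 0 0 0 0 0.3;0 0 0 0 0 0.3;0 0 0 0 0 0.3;0 0 0 0 0 0.3;0 0 0 0 0 0.3' ; python3 r.py;python3 chip.py
```

```text
puck moved (np.float32(3.9002836), 0.9841288328170776) jaw moved (np.float32(3.8807962), 0.9716519713401794)
t: 21.8
tool_pos: [538.3, -184.2, 33.3]
eef_rot: [0.777, 0.63, -0.001, 0.0]
contact_force: [-3.0, -5.9, 4.4]
gripper_width: 58.2
grasp_force: 56.1
T [-1.145  1.076  0.196] F [-3.  -5.9  4.4] e7 0.166 cw turned 1.4886 q7 0.38
puck moved (np.float32(6.7228937), 0.9277698993682861) jaw moved (np.float32(6.6995463), 0.9236307740211487)
```

```bash
python3 -m inch '0 0 0 0 0 0.3;0 0 0 0 0 0.2;0 0 0 0 0 0.2;0 0 0 0 0 0.2;0 0 0 0 0 0.2;0 0 0 0 0 0.2;0 0 0 0 0 0.2;0 0 0 0 0 0.2' ; python3 r.py;python3 chip.py
```

```text
t: 22.85
tool_pos: [538.2, -184.1, 33.3]
eef_rot: [0.818, 0.576, -0.001, 0.0]
contact_force: [-4.4, -5.1, 5.2]
gripper_width: 58.1
grasp_force: 56.2
T [-1.111  1.231  0.325] F [-4.4 -5.1  5.2] e7 -0.073 cw turned 1.624 q7 0.263
puck moved (np.float32(6.8559666), 0.9199939370155334) jaw moved (np.float32(8.62088), 0.9160650968551636)
```

The puck stopped while the jaw went on about 1.9 mm, so the force is about 10 N (torque 0.325 against 0.17 free). A small final tightening of about 0.03 rad.

```bash
python3 r.py; python3 -m inch '0 0 0 0 0 0;0 0 0 0 0 0;0 0 0 0 0 0;0 0 0 0 0 0;0 0 0 0 0 0.1;0 0 0 0 0 0.1;0 0 0 0 0 0.1;0 0 0 0 0 0.1' ; python3 r.py;python3 chip.py; python3 r.py
```

```text
T [-1.088  1.2    0.178] F [-4.3 -5.7  4.1] e7 -0.117 cw turned 1.6249 q7 0.262
t: 23.9
tool_pos: [538.2, -184.1, 33.3]
eef_rot: [0.827, 0.563, -0.001, 0.0]
contact_force: [-4.1, -5.7, 5.2]
gripper_width: 58.2
grasp_force: 56.2
T [-1.103  1.165  0.35 ] F [-4.1 -5.7  5.2] e7 -0.216 cw turned 1.6557 q7 0.235
puck moved (np.float32(7.0128665), 0.9169356822967529) jaw moved (np.float32(9.29816), 0.8722354769706726)
T [-1.098  1.2    0.221] F [-4.1 -6.1  4.9] e7 -0.233 cw turned 1.6562 q7 0.235
```

Torque is 0.35 in motion against 0.16–0.19 free, so about 12 N. Release and rise.

```bash
python3 -m inch '0 0 0 0 0 0;0 0 0 0 0 0;0 0 0 0 0 0;0 0 0 0 0 0;0 0 0 0 0 0;0 0 0 0 0 0;0 0 0 0 0 0;0 0 0 0 0 0' 0.9
python3 -m inch '0 0 -0.2 0 0 0;0 0 -0.5 0 0 0;0 0 -0.7 0 0 0;0 0 -0.7 0 0 0;0 0 -0.7 0 0 0;0 0 -0.4 0 0 0;0 0 0 0 0 0;0 0 0 0 0 0'
python3 chip.py
python3 - <<'E'
from h import *
from bench import arm
s=arm.get_state();im=arm.get_image("wrist");T=arm.get_image("top");S=arm.get_image("scene")
o=np.zeros((600,800,3),np.uint8);o[:300,:400]=cv2.resize(im["color"],(400,300))
o[:300,400:]=cv2.resize(T["color"][195:325,160:410],(400,300));o[300:,:400]=cv2.resize(S["color"],(400,300))
o[300:,400:]=cv2.resize(S["color"][110:240,200:373],(400,300));cv2.imwrite("pics/w8.png",o)
print(np.round(s["tool_pos"],1))
E
```

```text
t: 24.95
tool_pos: [539.0, -183.0, 33.0]
eef_rot: [0.827, 0.563, -0.0, 0.0]
contact_force: [-0.4, 0.1, -0.5]
gripper_width: 76.8
grasp_force: 0.0
t: 25.95
tool_pos: [538.6, -182.7, 128.4]
eef_rot: [0.827, 0.563, -0.0, -0.0]
contact_force: [0.4, 0.8, -0.3]
gripper_width: 76.9
grasp_force: 0.0
puck moved (np.float32(7.0069036), 0.9153155088424683) jaw moved (np.float32(9.148246), 0.8807427287101746)
[ 538.5 -182.8  128.3]
```

View pics/w8.png

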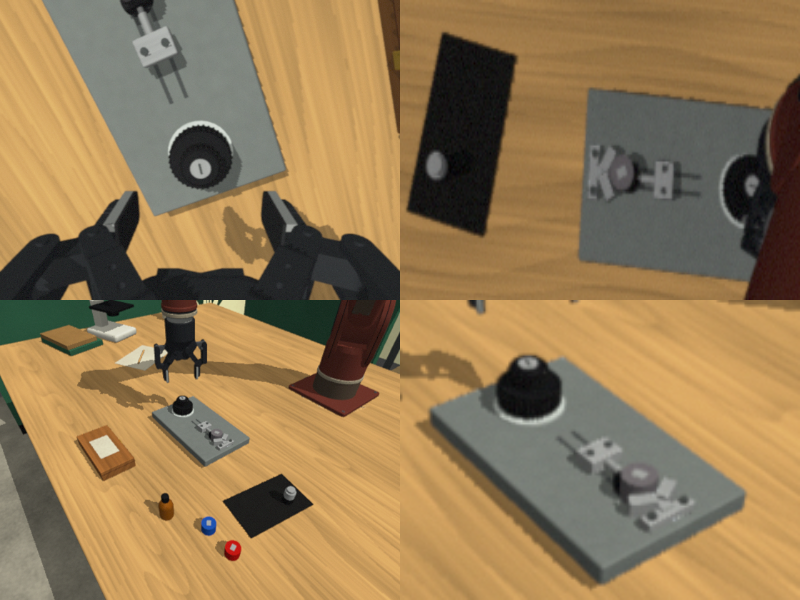

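The picture shows the puck upright and seated in the V, with the pad behind it. The inner slot is consistent with no turn, the bystanders are in place and the gripper is clear.

```bash
python3 -c "
from bench import arm
print(arm.hand_in())"
```

```text
the job is handed in; nothing more can be done
None
```

I handed the job in at about 26 s: the puck is clamped home in the V with the ring tightened to about 12 N by torque reading. The last pictures show no sign that the inner knob turned, the bystanders in place, and the gripper open and clear.

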